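Clamp a column in the striping jig

TASK

Draw the black column out of its drying cover, lay it in the aluminium striping jig with the square foot lying on the cork pad under the thumbscrew and the round cap towards the open end, and turn the knurled thumbscrew clockwise until it seats firmly on the foot. Stop when the resistance rises, so that the column is held but not crushed, let go, and leave the paints and tools around it where they are.

Things in the scene. Friction and masses are not known exactly. Their poses are not given: they have to be found in the camera images.
- column_shaft (a point): Middle of the square shaft (22 x 22 mm, 76 mm long) of the loose black column, on its axis. Own x runs along the column towards the foot, z up. The square foot's centre is 53 mm along +x, the round cap's (36 mm diameter, 24 mm long) 50 mm along -x. In the jig the foot lies under the screw arm between cheeks, so the column must go in held by its shaft.
- column_foot (a point): Centre of the column's square foot, 36 x 36 mm and 30 mm long, half-way up; axes as the shaft point. At the start it sticks out of the drying cover and is all that can be grasped.
- column: The loose column itself, about 0.1 kg, 130 mm long, lying along its x axis; its axis is 18 mm above what it lies on. Origin below the middle of its length, 18 mm below its axis, 3 mm from the shaft point towards the foot.
- cover: Fixed plywood drying cover, a floorless tunnel: 105 mm long, 66 wide, 51 high outside, 56 wide and 46 high inside, closed at its -x end, open at +x. Origin at table height on its centre line, 50 mm behind the open end. The column starts lying in it along x, foot towards +x: draw it out towards +x by 75 mm or more; the next 200 mm there are clear.
- jig: Fixed aluminium jig; origin at table height on its centre line; own x is the way the column goes in, foot first. Base plate 8 mm thick, x -72 to +90 mm, 70 wide. A rubber strip, x -62 to -44 mm, top 11.5 mm above the table, carries the cap. Cheeks at y +-27 to +-33 mm, x 37 to 69, z 8 to 28, guide the foot. End wall from x = 70. Screw arm: x 30 to 88, 28 wide, z 64 to 78.
- jig_seat (a point): Where the foot's centre belongs: on the screw's axis, 50 mm from the jig's origin along its x, 29.5 mm above the table; axes as the jig. Under it a cork pad, x 33 to 67 mm with a ramp in front of it, its top 10.5 to 12 mm above the table: it differs each time, so the screw's seat must be felt. The column goes in lengthwise below the arm, sliding some 60 mm towards +x.
- thumbscrew: Steel knurled thumbscrew, upright over the seat. Origin at the centre of its head (29 mm diameter, 26 mm high), on its axis. Clockwise from above drives it down, 2 mm per radian; it stays where left. Free turning takes about 0.1 N m; once it meets the column's foot, force (some 14 N per 0.1 rad) and resistance climb at once. Twice the free resistance while turning is firmly seated (it partly fades at rest); three times is too much, over 60 N crushes the foot.
- screw_end (a point): Underside of the screw's pressing plate (26 mm diameter, turns with the screw), 50.5 mm below the centre of its head. At the start 53 to 54.5 mm above the table; 2.5 to 4 rad of turning bring it onto the column's foot. The head's underside is then still 5 mm or more above the screw arm (12 to 14 mm at the start).
- dropper_a: Loose paint dropper bottle, 25 mm diameter, 70 mm high, standing near the jig or the cover; origin at the centre of its underside. Leave alone.
- dropper_b: Loose paint dropper bottle, 25 mm diameter, 70 mm high, standing near the jig or the cover; origin at the centre of its underside. Leave alone.
- dropper_c: Loose paint dropper bottle, 25 mm diameter, 70 mm high, standing near the jig or the cover; origin at the centre of its underside. Leave alone.
- primer: Loose black primer bottle, 40 mm diameter, 105 mm high, beyond the work; origin under it. Leave alone.
- tape_roll: Loose orange roll of masking tape lying flat, 72 mm outside, 12 mm high, beside the cover; origin under it. Leave alone.
- paintbrush: Loose broad flat brush, 170 mm long, lying beyond the jig. Leave alone.
- water_cup: Loose white cup, 68 mm diameter, 80 mm high, beyond the work; origin under it. Leave alone.
Not all that is in view belongs to the job. What is shaped like the column but green or orange is not meant.

How it is judged (in metres and radians):
At the end, for the whole second after the job is handed in: The column lies still and level in the jig, the centre of its foot within 8 mm along and 10 mm across of the screw's axis and within 4 mm of the seat's height, cap towards the open end, its length within 0.2 rad of the jig's; the thumbscrew presses on the foot with more than 5 N (x of column_foot in the frame of jig_seat between -0.008 and 0.008 m and y of column_foot in the frame of jig_seat between -0.01 and 0.01 m and z of column_foot in the frame of jig_seat between -0.004 and 0.004 m and angle between the x axis of column_foot and the x axis of jig_seat, either way round below 0.2 rad and angle between column_foot's own z axis and vertical below 0.1 rad and x of column_shaft in the frame of jig_seat below -0.03 m and contact force between thumbscrew and column above 5 N and linear speed of column below 0.01 m/s); the robot touches nothing.
It fails at once if the thumbscrew presses the column with more than 60 N (contact force between thumbscrew and column above 60 N).
It fails at once if a paint bottle, the cup, the tape roll or the brush is moved by more than 30 mm (distance of any of dropper_a, dropper_b, dropper_c, primer, tape_roll, paintbrush, water_cup from where it was at the start of the episode above 0.03 m).
It also fails if it takes over 72 s, if anything falls off the work surface, if the arm or the gripper's body presses on something with over 40 N, if the wrist force passes 120 N, or if a joint passes its speed limit or range.

ROBOT

A 6-joint arm with a two-finger parallel gripper is mounted at the origin on the work surface. World frame = base frame: x ahead of the robot, y to its left, z up, the work surface at z = 0. Lengths are in mm, angles in degrees, forces in N, time in s.
With the tool pointing down it reaches from about 350 to 975 mm from the base axis. Payload 7.1 kg.
Tool frame: the origin (TCP) lies on the centre line of the jaws, within the pads' length; the fingertips stand 22 mm ahead of it and the grasp point (between the pads) lies 3 mm ahead of it; z points along the fingers, y is the line along which they close (so a half turn about z gives the same grasp; the last joint's range is limited). The gripper opens to 88 mm and grips with 3 to 60 N. Pads are 20 mm wide; open, the fingers measure 115 mm over their backs; the gripper's body (75 mm by 178 mm) begins 61 mm behind the grasp point.
Start: joints at [-71.963, 24.242, 93.386, -0, 62.372, -1.089], TCP at [204.789, -590.48, 244.675] pointing down, gripper open.
Joint ranges: [-172.04, 172.04], [-51.8, 120.97], [4.93, 147.93], [-75.15, 255.16], [6.16, 154.13], [-145.62, 145.62]. Speed limits (degrees/s): [136.94, 136.94, 172.46, 180, 180, 180].

INTERFACE

Orientations are given as [roll, pitch, yaw] about the fixed x, y, z axes, in that order (R = Rz(yaw) Ry(pitch) Rx(roll)).
In Python, from rig import arm gives the robot as it stands.
- The arm moves only by the tool apply_moves, never from a script. Its argument "plan" is a list of rows, each an object with "gripper": the gripper's target within -1 to 1 (shut at 1, half-way at 0, fully open at -1); "travel": the shift along the tool's x, y, z in mm, a list of three; "rotation": the turn, a rotation vector about the tool's x, y, z in degrees, a list of three. A call has 1 to 5 rows; each row is the pose to reach, as a shift and turn from the pose commanded when the call began, along the tool's axes at that moment; what a row does not reach only later rows make up. A row lasts 1/10 s, in which the tool goes at most 50 mm and 8.59 degrees, less where a joint would pass 70% of its speed; a pose out of reach is approached as far as the arm can. A call with a gripper value outside its range is refused whole. The fingers move at their own pace and stop on an object; the grip force is fixed at half the most. Time passes only in rows, so rows that repeat a pose let the fingers close. It gives the time, the measured TCP pose, the force, the opening and the grip force at its end, in the units of the state.
- arm.state(): the state, without advancing time (a new reading comes with each control period).
- arm.snapshot(name): name is "side" or "top"; returns a dict with "img" (384x512x3 uint8, red, green, blue), "fx", "fy", "cx", "cy" (pixels), "k1" (the pictures are not rectified: a ray, as slopes to the right and down, at radius r is drawn at 1 + k1 r^2 times it, then the intrinsics apply), "T" (4x4, takes a point from camera to world coordinates). Camera axes: x right, y down, z forward; pixel columns grow to the right and rows downward; lengths in mm; the calibration is good to about 2 mm. A picture is of the moment at which its call begins. There is no depth.
- arm.sign_off(): hands the job in; it is judged then, once.
The state is a dict: "time": time; "joints": joint angles; "qd": joint speeds; "tau": joint torques, N m; "ee_pos": TCP position; "orientation": TCP orientation; "force": force on the tool from outside, world axes, zero at the start; "ft_torque": the same for the moment, N m; "opening": opening from 0.0 (shut) to 1.0 (fully open); "grasp_force": force on a finger pad.
Only numpy, scipy, OpenCV 4.12 (cv2) and the standard library are available. Lean on these libraries where they do the work, as an engineer would, in place of code of your own. Each camera call takes 0.05 s, during which the arm holds its last target. There are 200 camera calls.

## Working session

There is one attempt and no reset: what is moved stays moved. The work goes in short steps, Python scripts to look and compute and a tool call to move; the robot and the scene stay as the last step left them, time stands still between calls to the robot, and variables do not carry over. Pictures are saved under pics/ and viewed, at most 10 in all, crops included, and the job is handed in when it is done.

Besides the shell and the picture viewer there is one more tool, called after "Emit:" as name(argument=value, ...) on one line, values as JSON. apply_moves: Moves the arm, as the interface text tells. Its arguments: {"type":"object","properties":{"plan":{"type":"array","items":{"type":"object","properties":{"gripper":{"type":"number"},"travel":{"type":"array","items":{"type":"number"}},"rotation":{"type":"array","items":{"type":"number"}}}}}},"required":["plan"]}

```bash
mkdir -p pics; ls; python3 - <<'E'
from rig import arm
import cv2,pickle
for n in("top","side"):
    s=arm.snapshot(n); pickle.dump(s,open(f"pics/{n}0.pkl","wb"))
    cv2.imwrite(f"pics/{n}0.png",cv2.resize(s["img"][:,:,::-1],(800,600),interpolation=cv2.INTER_CUBIC))
    print(n,s["fx"],s["fy"],s["cx"],s["cy"],s["k1"],s["T"].round(3).tolist())
print(arm.state())
E
```

```text
pics
top 488.00338764612667 488.00338764612667 256.03784938784975 189.27420651093246 -0.16990943515032095 [[0.005, -0.982, 0.19, 290.665], [-1.0, -0.003, 0.012, -162.943], [-0.012, -0.19, -0.982, 1624.036], [0.0, 0.0, 0.0, 1.0]]
side 388.0961771956709 388.0961771956709 251.4351675175432 187.91310243052163 -0.027965787534985007 [[-0.819, -0.313, 0.48, 115.399], [-0.573, 0.47, -0.672, 481.206], [-0.015, -0.825, -0.564, 652.406], [0.0, 0.0, 0.0, 1.0]]
{'time': 0.1, 'joints': array([-7.19627207e+01,  2.42808973e+01,  9.34290820e+01,  3.84555405e-04,
        6.23712261e+01, -1.09037271e+00]), 'qd': array([ 0.05731602, -0.03012276, -0.1919914 , -0.00428532,  0.04081095,
       -0.03124224]), 'tau': array([ 6.26580550e-04, -5.45612955e+01, -2.74327433e+01,  6.45602262e-02,
        1.87789119e-02, -2.70025419e-05]), 'ee_pos': array([ 204.65206289, -590.02486231,  243.95629186]), 'orientation': array([-1.79918816e+02, -1.88568361e-03,  1.91274721e+01]), 'force': array([ 0.56468311,  0.13190451, -0.5050319 ]), 'ft_torque': array([-0.02588504,  0.02988937, -0.04580483]), 'grasp_force': 0.0, 'opening': 1.0019704660861997}
```

View pics/top0.png

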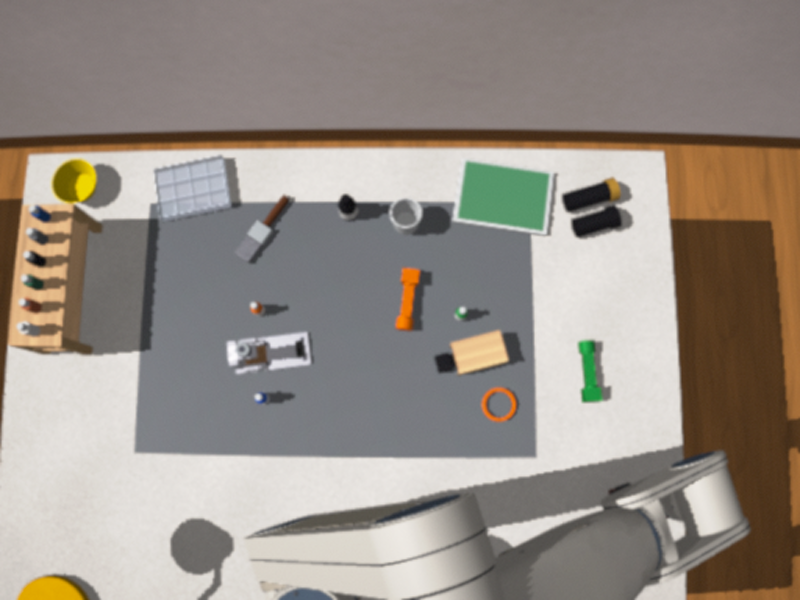

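View pics/side0.png

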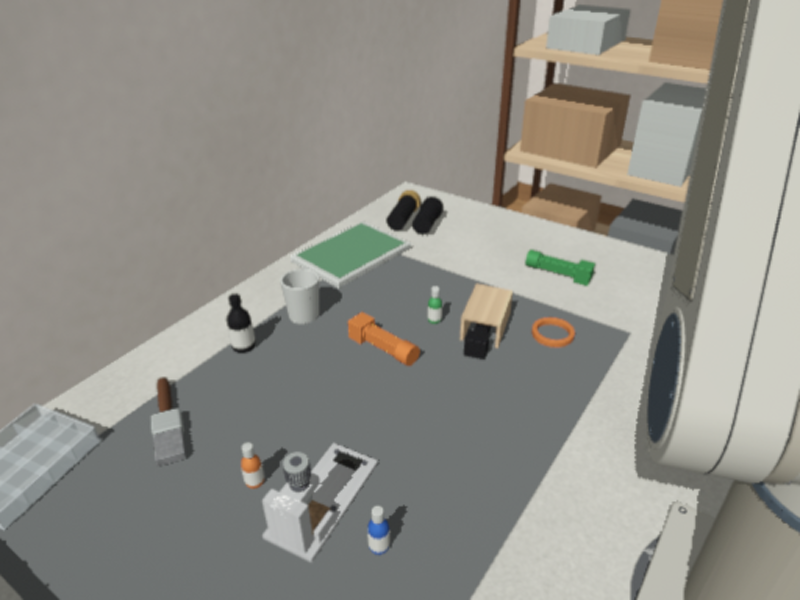

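The top view shows the drying cover at (480,352) with a black foot sticking out at (446,362). The jig is at (270,352), with its open end to the right and the screw at about (250,350). Candidates for the column are the black foot in the cover, the orange one at (408,300), the green one at (590,370), and two black cylinders at (592,205). Only the black foot in the plywood cover fits the description, so I'll confirm it in enlarged crops.

```bash
cat > h.py <<'E'
import numpy as np,cv2,pickle
from scipy.optimize import least_squares
def load(n): return pickle.load(open(f"pics/{n}.pkl","rb"))
def K(s): return np.array([[s["fx"],0,s["cx"]],[0,s["fy"],s["cy"]],[0,0,1]]),np.array([s["k1"],0,0,0.])
def ray(s,uv):
    k,d=K(s); p=cv2.undistortPoints(np.array([[uv]],float),k,d)[0,0]
    return s["T"][:3,3],s["T"][:3,:3]@np.array([*p,1])
def onz(s,uv,z):
    o,r=ray(s,uv); return o+r*(z-o[2])/r[2]
def proj(s,P):
    k,d=K(s); Ti=np.linalg.inv(s["T"]); 
    return cv2.projectPoints(np.asarray(P,float).reshape(-1,3),cv2.Rodrigues(Ti[:3,:3])[0],Ti[:3,3],k,d)[0][:,0]
def crop(s,x,y,w,h,f): return cv2.resize(s["img"][y:y+h,x:x+w,::-1],(w*f,h*f),interpolation=cv2.INTER_CUBIC)
E
python3 - <<'E'
from h import *
t,s=load("top0"),load("side0")
a=crop(t,140,205,66,50,6);b=crop(t,270,205,66,50,6)
c=crop(s,150,275,99,75,4);d=crop(s,280,170,66,50,6)
p=lambda i:cv2.copyMakeBorder(i,0,300-i.shape[0],0,400-i.shape[1],cv2.BORDER_CONSTANT)
cv2.imwrite("pics/c1.png",np.vstack([np.hstack([p(a),p(b)]),np.hstack([p(c),p(d)])]))
E
```

```text
(no output)
```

View pics/c1.png

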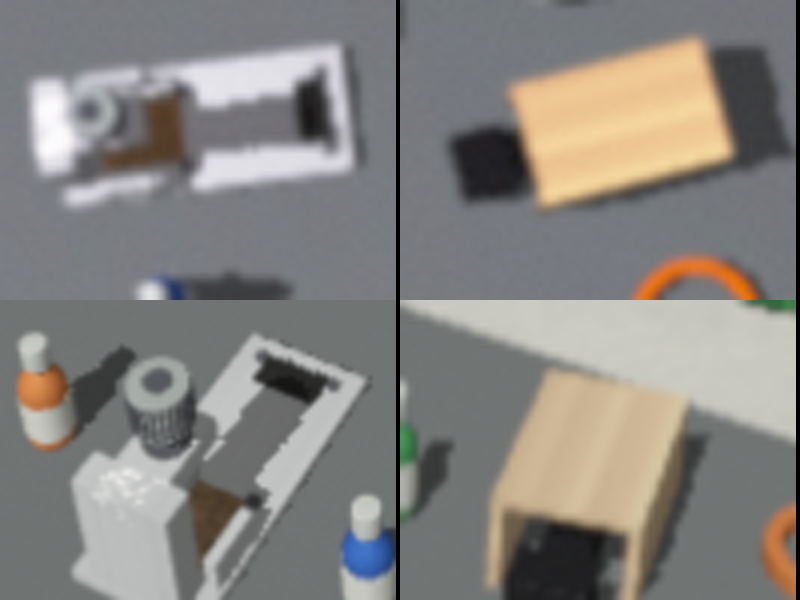

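The crops show the black square foot in the cover mouth at (487,165), so that is the column; the orange and green ones lie elsewhere. I've also read the jig and cover corner pixels off these crops. Next I fit the poses.

```bash
cat > fit.py <<'E'
from h import *
t,s=load("top0"),load("side0")
A=lambda x,y:(140+(x+.5)/6-.5,205+(y+.5)/6-.5)
B=lambda x,y:(270+(x-400+.5)/6-.5,205+(y+.5)/6-.5)
C=lambda x,y:(150+(x+.5)/4-.5,275+(y-300+.5)/4-.5)
D=lambda x,y:(280+(x-400+.5)/6-.5,170+(y-300+.5)/6-.5)
def fit(obs,x0):
    def f(p):
        c,n=np.cos(p[2]),np.sin(p[2]);r=[]
        for cam,uv,P in obs:
            r+=list(proj(cam,[p[0]+c*P[0]-n*P[1],p[1]+n*P[0]+c*P[1],P[2]])[0]-uv)
        return np.array(r)
    q=least_squares(f,x0,x_scale=[100,100,1],loss='soft_l1'); print(q.x[:2].round(1),np.degrees(q.x[2]).round(2)); print(f(q.x).reshape(-1,2).round(1).tolist()); return q.x
print("jig")
top=[(t,A(343,45),(-72,-35,8)),(t,A(353,170),(-72,35,8)),(t,A(93,110),(50,0,117.3))]
sd=[(s,C(258,335),(-72,-35,8)),(s,C(368,378),(-72,35,8)),(s,C(157,381),(50,0,117.3))]
for o in(top,sd,top+sd): fit(o,[500,100,1.6])
print("cover")
top=[(t,B(512,88),(50,-33,51)),(t,B(540,208),(50,33,51)),(t,B(702,38),(-55,-33,51)),(t,B(733,157),(-55,33,51))]
sd=[(s,D(497,492),(50,-33,51)),(s,D(632,530),(50,33,51)),(s,D(547,370),(-55,-33,51)),(s,D(687,403),(-55,33,51))]
for o in(top,sd,top+sd): fit(o,[500,-300,1.6])
print("foot"); print(onz(t,B(450,137),36),onz(t,B(465,200),36))
for n,uv,z in [("da",(257/1.5625,303/1.5625),70),("db",(261/1.5625,398/1.5625),70),("dc",(461/1.5625,313/1.5625),70),("tape",(499/1.5625,404/1.5625),12)]: print(n,onz(t,uv,z).round())
E
python3 fit.py
```

```text
jig
[480.7 123.3] 97.28
[[-0.1, 0.2], [0.4, -0.0], [-0.2, -0.1]]
[478.2 127.1] 97.31
[[-0.4, -0.3], [0.3, 0.5], [0.1, -0.1]]
[479.4 125.7] 97.23
[[-0.8, 0.6], [-0.4, 0.4], [-1.0, 0.3], [-0.4, -1.0], [0.2, -0.2], [0.1, -1.0]]
cover
[ 477.2 -305.4] 104.43
[[0.1, -0.0], [0.6, -0.4], [-0.5, 0.4], [-0.3, 0.1]]
[ 477.2 -297.5] 103.43
[[-2.0, 0.7], [0.5, -0.3], [0.3, 0.2], [0.2, -0.8]]
[ 477.6 -302.9] 104.62
[[-0.7, -0.1], [-0.1, -0.5], [-1.3, 0.2], [-1.0, -0.1], [-0.8, -0.1], [1.7, -1.5], [0.6, -0.7], [0.6, -1.9]]
foot
[ 471.53289368 -215.2074552    36.        ] [ 437.15907153 -223.28886654   36.        ]
da [575. 155.  70.]
db [378. 140.  70.]
dc [ 556. -270.   70.]
tape [ 371. -352.   12.]
```

Emit:
apply_moves(plan=[{"gripper":-1,"travel":[355,-254,60],"rotation":[0,0,-85]},{"gripper":-1,"travel":[355,-254,60],"rotation":[0,0,-85]},{"gripper":-1,"travel":[355,-254,60],"rotation":[0,0,-85]},{"gripper":-1,"travel":[355,-254,60],"rotation":[0,0,-85]},{"gripper":-1,"travel":[355,-254,60],"rotation":[0,0,-85]}])

```text
time: 0.6
ee_pos: [348.4, -386.5, 210.2]
orientation: [-180.0, -0.0, 62.4]
force: [-0.2, 0.2, 0.5]
opening: 0.997
grasp_force: 0.0
```

```bash
cat > go.py <<'E'
import sys
from h import *
from rig import arm
from scipy.spatial.transform import Rotation as R
def go(x,y,z,yaw):
    s=arm.state(); r=R.from_euler("xyz",s["orientation"],degrees=True); g=R.from_euler("xyz",[180,0,yaw],degrees=True)
    print("t",round(s["time"],2),"at",s["ee_pos"].round(1),s["orientation"].round(1),"j6",s["joints"][5].round(1),"F",s["force"].round(1),"M",s["ft_torque"].round(3),"op",round(s["opening"],3),"gf",round(s["grasp_force"],1))
    print("travel",r.inv().apply(np.array([x,y,z])-s["ee_pos"]).round(1),"rot",(r.inv()*g).as_rotvec(degrees=True).round(1))
if len(sys.argv)>4: go(*map(float,sys.argv[1:5]))
E
python3 go.py 458 -234 100 104
```

```text
t 0.6 at [ 348.4 -386.5  210.2] [-180.    -0.    62.4] j6 -21.7 F [-0.2  0.2  0.5] M [-0.013 -0.067 -0.027] op 0.997 gf 0.0
travel [185.9  26.5 110.2] rot [ -0.   -0.  -41.6]
```

Emit:
apply_moves(plan=[{"gripper":-1,"travel":[186,26.5,100],"rotation":[0,0,-41.6]},{"gripper":-1,"travel":[186,26.5,100],"rotation":[0,0,-41.6]},{"gripper":-1,"travel":[186,26.5,100],"rotation":[0,0,-41.6]},{"gripper":-1,"travel":[186,26.5,100],"rotation":[0,0,-41.6]},{"gripper":-1,"travel":[186,26.5,100],"rotation":[0,0,-41.6]}])

```text
time: 1.1
ee_pos: [458.8, -232.6, 108.2]
orientation: [-179.9, -0.2, 104.2]
force: [-0.7, -0.3, 0.4]
opening: 1.003
grasp_force: 0.0
```

```bash
python3 go.py 458 -234 27 104; python3 - <<'E'
from h import *
from rig import arm
s=arm.snapshot("side"); pickle.dump(s,open("pics/s1.pkl","wb"))
t=arm.snapshot("top")
cv2.imwrite("pics/s1.png",np.hstack([crop(s,260,140,80,100,5),crop(t,260,190,80,100,5)]))
E
```

```text
t 1.1 at [ 458.8 -232.6  108.2] [-179.9   -0.2  104.2] j6 -42.5 F [-0.7 -0.3  0.4] M [-0.038 -0.104  0.064] op 1.003 gf 0.0
travel [-1.4 -0.9 81.2] rot [-0.1 -0.2  0.2]
```

View pics/s1.png

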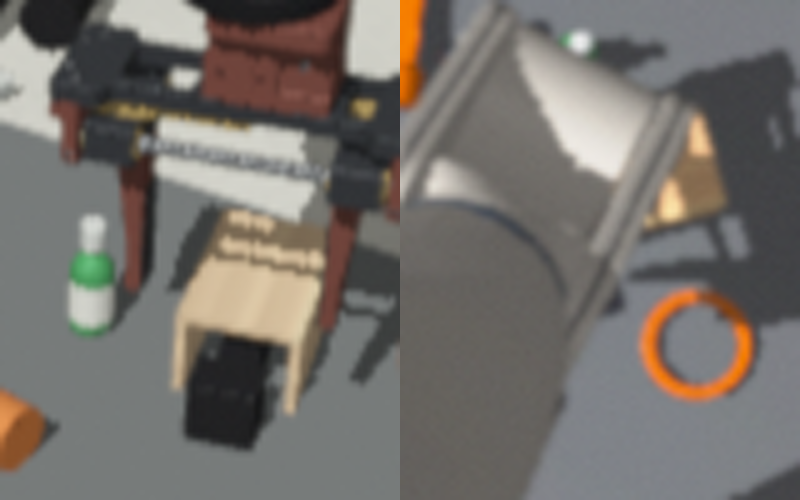

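The side crop shows both fingers straddling the cover's mouth line. The end face of the foot has its bottom corners at (185,438) and (250,450).

```bash
python3 - <<'E'
from h import *
s=load("s1")
f=lambda x,y:(260+(x+.5)/5-.5,140+(y+.5)/5-.5)
for p,z in(((185,438),0),((250,450),0),((187,378),36),((262,393),36)): print(onz(s,f(*p),z).round(1))
c,n=np.cos(np.radians(104)),np.sin(np.radians(104))
for k in(-15,15): print((proj(s,[458+k*c,-234+k*n,0])-[260,140])*5,(proj(s,[458+k*c,-234+k*n,36])-[260,140])*5)
E
```

```text
[ 469.9 -212.3    0. ]
[ 437.6 -222.6    0. ]
[ 472.8 -215.8   36. ]
[ 435.5 -226.2   36. ]
[[230.64831425 404.78869394]] [[235.1488547  350.76397047]]
[[216.14065192 439.45454926]] [[220.45261905 384.88897287]]
```

The side view agrees with the earlier foot estimate, so I descend and grasp.

Emit:
apply_moves(plan=[{"gripper":-1,"travel":[-1.4,-0.9,45],"rotation":[0,0,0]},{"gripper":-1,"travel":[-1.4,-0.9,81],"rotation":[0,0,0]},{"gripper":-1,"travel":[-1.4,-0.9,81],"rotation":[0,0,0]},{"gripper":1,"travel":[-1.4,-0.9,81],"rotation":[0,0,0]},{"gripper":1,"travel":[-1.4,-0.9,81],"rotation":[0,0,0]}])

```text
time: 1.7
ee_pos: [458.6, -239.0, 31.4]
orientation: [179.9, 0.1, 103.6]
force: [0.1, -0.6, 0.4]
opening: 0.857
grasp_force: 0.0
```

Emit:
apply_moves(plan=[{"gripper":1,"travel":[0,0,0],"rotation":[0,0,0]},{"gripper":1,"travel":[0,0,0],"rotation":[0,0,0]},{"gripper":1,"travel":[0,0,0],"rotation":[0,0,0]},{"gripper":1,"travel":[0,0,0],"rotation":[0,0,0]}])

```text
time: 2.1
ee_pos: [458.1, -238.0, 30.2]
orientation: [180.0, 0.0, 103.7]
force: [0.1, -0.7, -0.2]
opening: 0.492
grasp_force: 0.0
```

Emit:
apply_moves(plan=[{"gripper":1,"travel":[0,0,0],"rotation":[0,0,0]},{"gripper":1,"travel":[0,0,0],"rotation":[0,0,0]},{"gripper":1,"travel":[0,0,0],"rotation":[0,0,0]}])

```text
time: 2.4
ee_pos: [458.0, -237.9, 29.9]
orientation: [180.0, 0.0, 103.7]
force: [-0.3, 0.9, 4.8]
opening: 0.411
grasp_force: 29.4
```

Emit:
apply_moves(plan=[{"gripper":1,"travel":[25,0,-1],"rotation":[0,0,0]},{"gripper":1,"travel":[50,0,-1],"rotation":[0,0,0]},{"gripper":1,"travel":[75,0,-1],"rotation":[0,0,0]},{"gripper":1,"travel":[100,0,-1],"rotation":[0,0,0]},{"gripper":1,"travel":[120,0,0],"rotation":[0,0,0]}])

```text
time: 2.9
ee_pos: [429.7, -120.7, 29.8]
orientation: [179.9, 0.1, 103.7]
force: [1.2, -7.5, 12.0]
opening: 0.411
grasp_force: 29.5
```

Emit:
apply_moves(plan=[{"gripper":1,"travel":[0,0,0],"rotation":[0,0,0]},{"gripper":1,"travel":[0,0,0],"rotation":[0,0,0]},{"gripper":-1,"travel":[0,0,0],"rotation":[0,0,0]},{"gripper":-1,"travel":[0,0,0],"rotation":[0,0,0]},{"gripper":-1,"travel":[0,0,0],"rotation":[0,0,0]}])

```text
time: 3.4
ee_pos: [429.3, -121.4, 29.5]
orientation: [-180.0, -0.0, 103.7]
force: [-0.1, -0.5, -0.6]
opening: 0.644
grasp_force: 0.0
```

Emit:
apply_moves(plan=[{"gripper":-1,"travel":[0,0,-20],"rotation":[0,0,0]},{"gripper":-1,"travel":[0,0,-50],"rotation":[0,0,0]},{"gripper":-1,"travel":[-73,0,-50],"rotation":[0,0,0]},{"gripper":-1,"travel":[-73,0,-50],"rotation":[0,0,0]},{"gripper":-1,"travel":[-73,0,-50],"rotation":[0,0,0]}])

```text
time: 3.9
ee_pos: [448.2, -195.0, 80.1]
orientation: [179.9, 0.1, 103.5]
force: [0.1, -0.5, 0.5]
opening: 1.002
grasp_force: 0.0
```

```bash
python3 go.py 458 -234 27 104; python3 - <<'E'
from h import *
from rig import arm
s=arm.snapshot("side"); pickle.dump(s,open("pics/s2.pkl","wb"))
cv2.imwrite("pics/s2.png",crop(s,220,140,130,120,5))
E
```

```text
t 3.9 at [ 448.2 -195.    80.1] [1.799e+02 1.000e-01 1.035e+02] j6 -38.4 F [ 0.1 -0.5  0.5] M [-0.021 -0.056 -0.053] op 1.002 gf 0.0
travel [-40.1   0.3  53.2] rot [ 0.1  0.1 -0.5]
```

View pics/s2.png

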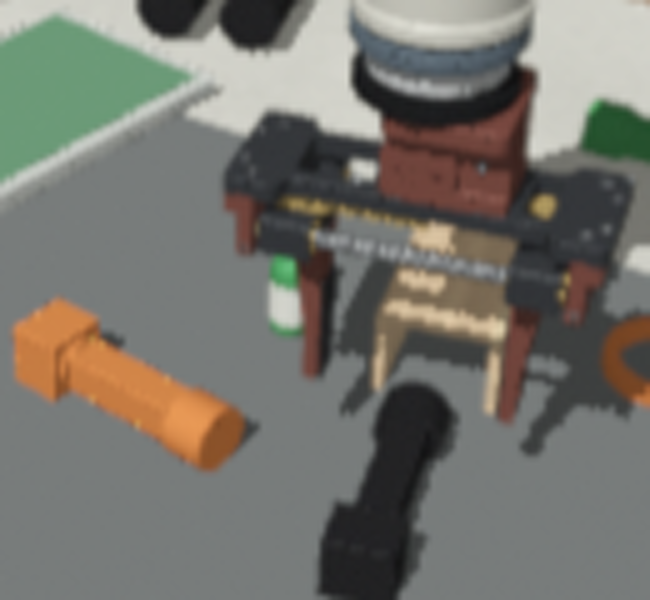

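```bash
python3 - <<'E'
from h import *
s=load("s2")
c,n=np.cos(np.radians(103.7)),np.sin(np.radians(103.7))
P=lambda a,b,z:((proj(s,[428.3+c*a-n*b,-117.5+n*a+c*b,z])-[220,140])*5+2).round()
for q in((15,-18,36),(15,18,36),(-15,-18,36),(-15,18,36),(-91,0,36),(-115,0,36),(-115,-18,18),(-115,18,18),(-91,18,18)): print(q,P(*q))
E
```

```text
(15, -18, 36) [[319. 532.]]
(15, 18, 36) [[395. 551.]]
(-15, -18, 36) [[338. 491.]]
(-15, 18, 36) [[412. 509.]]
(-91, 0, 36) [[417. 404.]]
(-115, 0, 36) [[430. 376.]]
(-115, -18, 18) [[394. 396.]]
(-115, 18, 18) [[462. 411.]]
(-91, 18, 18) [[450. 440.]]
```

Emit:
apply_moves(plan=[{"gripper":-1,"travel":[8.5,1,20],"rotation":[0,0,0]},{"gripper":-1,"travel":[8.5,1,52],"rotation":[0,0,0]},{"gripper":-1,"travel":[8.5,1,54],"rotation":[0,0,0]},{"gripper":1,"travel":[8.5,1,54],"rotation":[0,0,0]},{"gripper":1,"travel":[8.5,1,54],"rotation":[0,0,0]}])

```text
time: 4.45
ee_pos: [445.8, -183.5, 26.4]
orientation: [180.0, 0.0, 103.7]
force: [-0.4, -0.2, 0.5]
opening: 0.857
grasp_force: 0.0
```

Emit:
apply_moves(plan=[{"gripper":1,"travel":[0,0,0],"rotation":[0,0,0]},{"gripper":1,"travel":[0,0,0],"rotation":[0,0,0]},{"gripper":1,"travel":[0,0,0],"rotation":[0,0,0]},{"gripper":1,"travel":[0,0,0],"rotation":[0,0,0]},{"gripper":1,"travel":[0,0,0],"rotation":[0,0,0]}])

```text
time: 4.95
ee_pos: [445.7, -183.8, 25.8]
orientation: [180.0, 0.0, 103.7]
force: [-0.4, -0.1, -0.2]
opening: 0.406
grasp_force: 0.0
```

Emit:
apply_moves(plan=[{"gripper":1,"travel":[0,0,0],"rotation":[0,0,0]},{"gripper":1,"travel":[0,0,0],"rotation":[0,0,0]},{"gripper":1,"travel":[0,0,0],"rotation":[0,0,0]},{"gripper":1,"travel":[0,0,0],"rotation":[0,0,0]},{"gripper":1,"travel":[0,0,0],"rotation":[0,0,0]}])

```text
time: 5.45
ee_pos: [445.7, -183.8, 25.6]
orientation: [180.0, 0.0, 103.7]
force: [-0.3, -1.0, 0.5]
opening: 0.247
grasp_force: 29.9
```

```bash
python3 go.py 458 -234 27 104
```

```text
t 5.45 at [ 445.7 -183.8   25.6] [180.    0.  103.7] j6 -37.5 F [-0.3 -1.   0.5] M [-0.152 -0.091  0.056] op 0.247 gf 29.9
travel [-51.7   0.1  -1.4] rot [ 0.   0.  -0.3]
```

Emit:
apply_moves(plan=[{"gripper":1,"travel":[0,0,-20],"rotation":[0,0,0]},{"gripper":1,"travel":[30,10,-55],"rotation":[0,0,2]},{"gripper":1,"travel":[70,30,-55],"rotation":[0,0,4]},{"gripper":1,"travel":[110,50,-55],"rotation":[0,0,6.4]},{"gripper":1,"travel":[150,70,-55],"rotation":[0,0,6.4]}])

```text
time: 5.95
ee_pos: [478.2, -20.0, 80.9]
orientation: [180.0, 0.0, 97.2]
force: [0.6, -0.2, -0.7]
opening: 0.248
grasp_force: 29.9
```

Emit:
apply_moves(plan=[{"gripper":1,"travel":[0,0,0],"rotation":[0,0,0]},{"gripper":1,"travel":[0,0,0],"rotation":[0,0,0]}])

```text
time: 6.15
ee_pos: [477.9, -20.5, 80.5]
orientation: [-180.0, -0.0, 97.5]
force: [-0.2, -0.2, -1.4]
opening: 0.246
grasp_force: 29.9
```

```bash
python3 go.py 490.3 40.7 60 97.3
```

```text
t 6.15 at [477.9 -20.5  80.5] [-180.    -0.    97.5] j6 -11.3 F [-0.2 -0.2 -1.4] M [-0.038 -0.11   0.011] op 0.246 gf 29.9
travel [59.1 20.3 20.5] rot [-0.  -0.   0.2]
```

Emit:
apply_moves(plan=[{"gripper":1,"travel":[30,10.5,10],"rotation":[0,0,0]},{"gripper":1,"travel":[59,20.5,20],"rotation":[0,0,0]},{"gripper":1,"travel":[59,20.5,38],"rotation":[0,0,0]},{"gripper":1,"travel":[59,20.5,38],"rotation":[0,0,0]},{"gripper":1,"travel":[59,20.5,38],"rotation":[0,0,0]}])

```text
time: 6.65
ee_pos: [490.3, 38.5, 42.4]
orientation: [-179.9, -0.0, 97.2]
force: [0.7, -0.1, -1.4]
opening: 0.25
grasp_force: 29.9
```

```bash
python3 go.py 490.3 40.7 39.3 97.3; python3 - <<'E'
from h import *
from rig import arm
s=arm.snapshot("side"); pickle.dump(s,open("pics/s3.pkl","wb"))
cv2.imwrite("pics/s3.png",crop(s,150,260,130,110,6)[:600])
E
```

```text
t 6.65 at [490.3  38.5  42.4] [-179.9   -0.    97.2] j6 -4.1 F [ 0.7 -0.1 -1.4] M [-0.032 -0.111  0.013] op 0.25 gf 29.9
travel [2.2 0.3 3.1] rot [-0.1 -0.  -0.1]
```

View pics/s3.png

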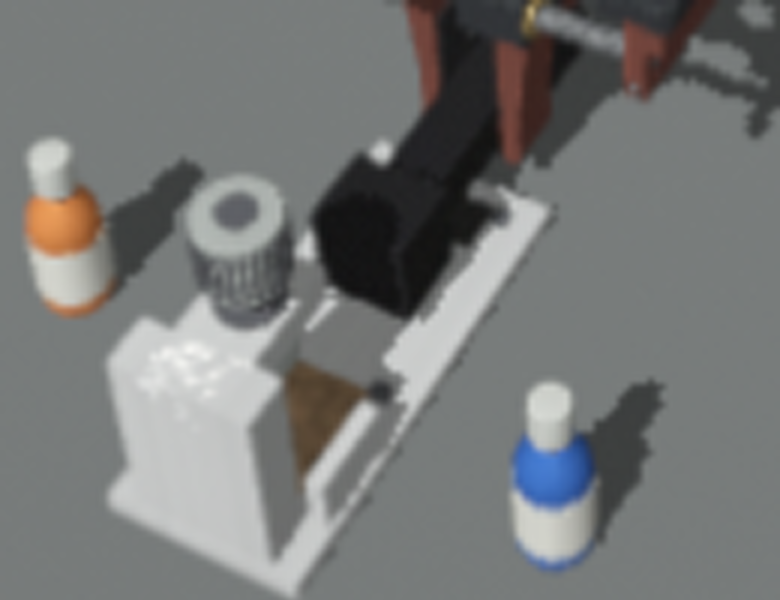

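```bash
python3 - <<'E'
from h import *
s=load("s3")
f=lambda x,y:np.array((150+(x+.5)/6-.5,260+(y+.5)/6-.5))
obs=[(315,220,-18,18),(399,240,18,18),(405,318,18,-18),(322,285,-18,-18)]
def T(p):
    c,n=np.cos(np.radians(97.2)),np.sin(np.radians(97.2)); return np.array([490.3+c*p[0]-n*p[1],38.5+n*p[0]+c*p[1]])
def r(p): return np.concatenate([proj(s,[*T([p[0],p[1]+b]),34.8+z])[0]-f(x,y) for x,y,b,z in obs])
q=least_squares(r,[85,0]); print("end in tool frame (x, y left)",q.x,r(q.x).round(1))
e=T(q.x); 
# jig by side fit in this picture
J=[((550,207),(-72,35,8)),((238,216),(50,0,117.3)),((290,597),(90,35,8)),((108,503),(90,-35,8))]
def g(p):
    c,n=np.cos(p[2]),np.sin(p[2]); return np.concatenate([proj(s,[p[0]+c*P[0]-n*P[1],p[1]+n*P[0]+c*P[1],P[2]])[0]-f(*u) for u,P in J])
w=least_squares(g,[480,125,1.7],x_scale=[100,100,1]); print("jig",w.x[:2],np.degrees(w.x[2]),g(w.x).round(1))
d=e-w.x[:2];c,n=np.cos(w.x[2]),np.sin(w.x[2]); print("end in jig",c*d[0]+n*d[1],-n*d[0]+c*d[1])
E
```

```text
end in tool frame (x, y left) [86.25562511  1.95527327] [-1.  -1.7  0.6  1.7  0.8  0.6 -0.5 -0.7]
jig [477.83581043 129.12567346] 98.13171832476534 [-0.1  0.9 -0.6  0.1  0.9 -0.5 -0.2 -0.3]
end in jig -5.201513541740253 1.032493728326641
```

Emit:
apply_moves(plan=[{"gripper":1,"travel":[10,0.5,3],"rotation":[0,0,0]},{"gripper":1,"travel":[25,0.5,3],"rotation":[0,0,0]},{"gripper":1,"travel":[37,0.5,3],"rotation":[0,0,0]},{"gripper":1,"travel":[47,0.5,3],"rotation":[0,0,0]},{"gripper":1,"travel":[55,0.5,3],"rotation":[0,0,0]}])

```text
time: 7.2
ee_pos: [484.5, 95.2, 39.9]
orientation: [180.0, -0.0, 97.3]
force: [0.2, -0.2, -1.0]
opening: 0.245
grasp_force: 29.9
```

Emit:
apply_moves(plan=[{"gripper":1,"travel":[2,0,0],"rotation":[0,0,0]},{"gripper":1,"travel":[4,0,0],"rotation":[0,0,0]},{"gripper":1,"travel":[6,0,0],"rotation":[0,0,0]},{"gripper":1,"travel":[6,0,0],"rotation":[0,0,0]}])

```text
time: 7.6
ee_pos: [483.7, 100.2, 39.6]
orientation: [-180.0, -0.0, 97.3]
force: [-0.7, 0.8, -0.1]
opening: 0.254
grasp_force: 29.9
```

Emit:
apply_moves(plan=[{"gripper":1,"travel":[1,0,0],"rotation":[0,0,0]},{"gripper":1,"travel":[2,0,0],"rotation":[0,0,0]},{"gripper":1,"travel":[3,0,0],"rotation":[0,0,0]},{"gripper":1,"travel":[3,0,0],"rotation":[0,0,0]}])

```text
time: 8.0
ee_pos: [483.3, 103.2, 39.6]
orientation: [-180.0, -0.0, 97.3]
force: [-1.0, 0.4, -0.2]
opening: 0.248
grasp_force: 29.9
```

Emit:
apply_moves(plan=[{"gripper":1,"travel":[1,0,0],"rotation":[0,0,0]},{"gripper":1,"travel":[2,0,0],"rotation":[0,0,0]},{"gripper":1,"travel":[3,0,0],"rotation":[0,0,0]},{"gripper":1,"travel":[3,0,0],"rotation":[0,0,0]}])

```text
time: 8.4
ee_pos: [482.9, 106.3, 39.6]
orientation: [180.0, -0.0, 97.3]
force: [0.3, 0.3, -1.1]
opening: 0.249
grasp_force: 29.9
```

Emit:
apply_moves(plan=[{"gripper":1,"travel":[1,0,0],"rotation":[0,0,0]},{"gripper":1,"travel":[2,0,0],"rotation":[0,0,0]},{"gripper":1,"travel":[2,0,0],"rotation":[0,0,0]}])

```text
time: 8.7
ee_pos: [482.7, 108.3, 39.6]
orientation: [-180.0, -0.0, 97.3]
force: [-0.1, -0.1, -1.2]
opening: 0.242
grasp_force: 29.9
```

Emit:
apply_moves(plan=[{"gripper":1,"travel":[1,0,0],"rotation":[0,0,0]},{"gripper":1,"travel":[2,0,0],"rotation":[0,0,0]},{"gripper":1,"travel":[2,0,0],"rotation":[0,0,0]}])

```text
time: 9.0
ee_pos: [482.4, 110.3, 39.6]
orientation: [180.0, -0.0, 97.3]
force: [-0.8, 0.1, -1.8]
opening: 0.244
grasp_force: 29.9
```

Emit:
apply_moves(plan=[{"gripper":1,"travel":[1,0,0],"rotation":[0,0,0]},{"gripper":1,"travel":[2,0,0],"rotation":[0,0,0]},{"gripper":1,"travel":[2,0,0],"rotation":[0,0,0]}])

```text
time: 9.3
ee_pos: [482.5, 110.6, 39.7]
orientation: [-180.0, 0.1, 97.4]
force: [2.7, -14.3, -1.0]
opening: 0.248
grasp_force: 29.9
```

Contact with the end wall came at y=110.6 with 14 N. I back off 5 mm, then lower.

Emit:
apply_moves(plan=[{"gripper":1,"travel":[-3,0,0],"rotation":[0,0,0]},{"gripper":1,"travel":[-6.5,0,0],"rotation":[0,0,0]},{"gripper":1,"travel":[-6.5,0,0.7],"rotation":[0,0,0]},{"gripper":1,"travel":[-6.5,0,1.4],"rotation":[0,0,0]},{"gripper":1,"travel":[-6.5,0,1.8],"rotation":[0,0,0]}])

```text
time: 9.8
ee_pos: [483.0, 105.8, 37.7]
orientation: [-180.0, -0.0, 97.3]
force: [0.4, -0.3, -0.8]
opening: 0.25
grasp_force: 29.9
```

Emit:
apply_moves(plan=[{"gripper":1,"travel":[0,0,0.5],"rotation":[0,0,0]},{"gripper":1,"travel":[0,0,0.5],"rotation":[0,0,0]}])

```text
time: 10.0
ee_pos: [483.0, 105.8, 37.4]
orientation: [180.0, -0.0, 97.3]
force: [-0.3, -0.4, 1.6]
opening: 0.252
grasp_force: 29.9
```

Emit:
apply_moves(plan=[{"gripper":0.2,"travel":[0,0,0.3],"rotation":[0,0,0]},{"gripper":0.2,"travel":[0,0,0.3],"rotation":[0,0,0]},{"gripper":0.2,"travel":[0,0,0],"rotation":[0,0,0]},{"gripper":0.2,"travel":[0,0,0],"rotation":[0,0,0]}])

```text
time: 10.4
ee_pos: [483.0, 105.7, 37.4]
orientation: [180.0, 0.0, 97.3]
force: [-1.0, 0.1, -0.2]
opening: 0.397
grasp_force: 0.0
```

Emit:
apply_moves(plan=[{"gripper":0.2,"travel":[0,0,-10],"rotation":[0,0,0]},{"gripper":0.2,"travel":[0,0,-50],"rotation":[0,0,0]},{"gripper":-0.3,"travel":[0,0,-100],"rotation":[0,0,0]},{"gripper":-0.3,"travel":[-40,0,-130],"rotation":[0,0,-8]},{"gripper":-0.3,"travel":[-40,0,-130],"rotation":[0,0,-16]}])

```text
time: 10.9
ee_pos: [491.1, 64.1, 172.4]
orientation: [179.5, 0.2, 113.5]
force: [-0.2, 0.5, -0.5]
opening: 0.629
grasp_force: 0.0
```

```bash
python3 go.py 476 176 165 97.3; python3 - <<'E'
from h import *
from rig import arm
s=arm.snapshot("side"); pickle.dump(s,open("pics/s4.pkl","wb"))
t=arm.snapshot("top");pickle.dump(t,open("pics/t4.pkl","wb"))
p=crop(t,140,205,66,50,6)
cv2.imwrite("pics/s4.png",np.hstack([crop(s,150,260,66,100,6),p if 0 else cv2.copyMakeBorder(p,0,300,0,0,cv2.BORDER_CONSTANT)]))
E
```

```text
t 10.9 at [491.1  64.1 172.4] [179.5   0.2 113.5] j6 -17.4 F [-0.2  0.5 -0.5] M [ 0.005 -0.122 -0.02 ] op 0.629 gf 0.0
travel [108.6  30.8   7.2] rot [ 0.5  0.1 16.2]
```

View pics/s4.png

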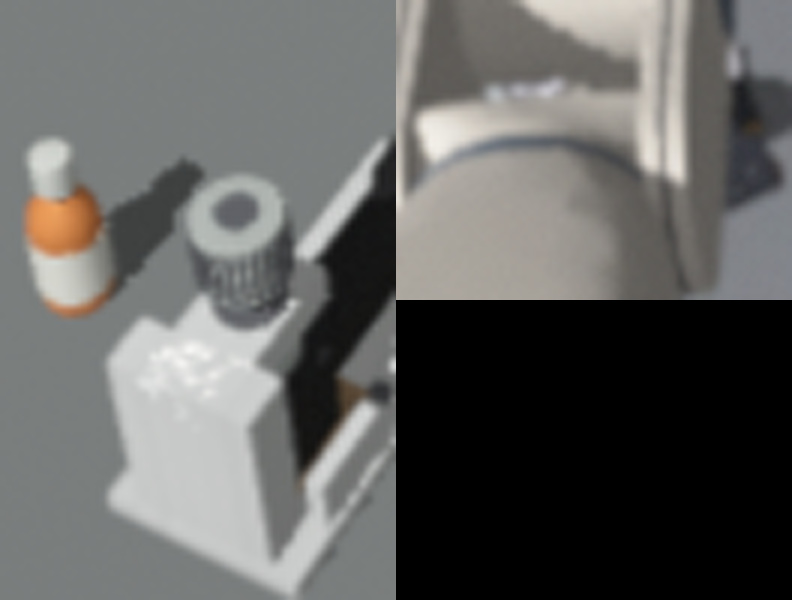

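The column lies in the jig with its foot under the arm. Next I move over the screw head.

Emit:
apply_moves(plan=[{"gripper":-0.3,"travel":[109,28,10],"rotation":[0,0,-46.5]},{"gripper":-0.3,"travel":[109,28,10],"rotation":[0,0,-46.5]},{"gripper":-0.3,"travel":[109,28,10],"rotation":[0,0,-46.5]},{"gripper":-0.3,"travel":[109,28,10],"rotation":[0,0,-46.5]},{"gripper":-0.3,"travel":[109,28,10],"rotation":[0,0,-46.5]}])

```text
time: 11.5
ee_pos: [469.5, 178.3, 156.6]
orientation: [-179.9, -0.1, 156.5]
force: [-0.4, 0.1, -0.5]
opening: 0.65
grasp_force: 0.0
```

Emit:
apply_moves(plan=[{"gripper":-0.3,"travel":[0,0,0],"rotation":[0,0,-4]},{"gripper":-0.3,"travel":[0,0,0],"rotation":[0,0,-4]},{"gripper":-0.3,"travel":[0,0,0],"rotation":[0,0,-4]}])

```text
time: 11.8
ee_pos: [470.1, 177.4, 156.9]
orientation: [-180.0, -0.1, 160.1]
force: [-0.7, 0.0, -0.4]
opening: 0.65
grasp_force: 0.0
```

```bash
python3 go.py 473.5 175.5 111.5 160
```

```text
t 11.8 at [470.1 177.4 156.9] [-1.800e+02 -1.000e-01  1.601e+02] j6 -50.7 F [-0.7  0.  -0.4] M [-0.015 -0.121  0.017] op 0.65 gf 0.0
travel [-3.8 -0.6 45.4] rot [-0.  -0.1  0.1]
```

Emit:
apply_moves(plan=[{"gripper":-0.3,"travel":[-3.8,-0.6,15],"rotation":[0,0,0]},{"gripper":-0.3,"travel":[-3.8,-0.6,32],"rotation":[0,0,0]},{"gripper":-0.3,"travel":[-3.8,-0.6,45.4],"rotation":[0,0,0]},{"gripper":0.2,"travel":[-3.8,-0.6,45.4],"rotation":[0,0,0]},{"gripper":0.2,"travel":[-3.8,-0.6,45.4],"rotation":[0,0,0]}])

```text
time: 12.3
ee_pos: [473.9, 175.3, 111.7]
orientation: [-180.0, -0.0, 160.2]
force: [-0.2, 0.5, 0.4]
opening: 0.507
grasp_force: 0.0
```

Emit:
apply_moves(plan=[{"gripper":1,"travel":[0,0,0],"rotation":[0,0,0]},{"gripper":1,"travel":[0,0,0],"rotation":[0,0,0]},{"gripper":1,"travel":[0,0,0],"rotation":[0,0,0]}])

```text
time: 12.6
ee_pos: [474.0, 174.5, 112.5]
orientation: [-179.9, 0.0, 160.3]
force: [-0.1, -5.8, 2.4]
opening: 0.326
grasp_force: 30.0
```

Emit:
apply_moves(plan=[{"gripper":0.2,"travel":[0,0,0],"rotation":[0,0,0]},{"gripper":0.2,"travel":[0,0,0],"rotation":[0,0,0]},{"gripper":0.2,"travel":[0.3,0.9,0],"rotation":[0,0,-8]},{"gripper":0.2,"travel":[0.3,0.9,0],"rotation":[0,0,-16]},{"gripper":0.2,"travel":[0.3,0.9,0],"rotation":[0,0,-24]}])

```text
time: 13.1
ee_pos: [474.3, 176.6, 112.2]
orientation: [180.0, 0.0, -175.4]
force: [-0.3, 0.5, -1.9]
opening: 0.402
grasp_force: 0.0
```

```bash
python3 go.py 473.8 174.5 111.5 245
```

```text
t 13.1 at [474.3 176.6 112.2] [ 180.     0.  -175.4] j6 -75.5 F [-0.3  0.5 -1.9] M [ 0.059 -0.115 -0.016] op 0.402 gf 0.0
travel [ 0.7 -2.   0.7] rot [  0.    0.  -60.4]
```

Emit:
apply_moves(plan=[{"gripper":0.2,"travel":[0.6,-2,0.6],"rotation":[0,0,-8]},{"gripper":0.2,"travel":[0.6,-2,0.6],"rotation":[0,0,-16]},{"gripper":0.2,"travel":[0.6,-2,0.6],"rotation":[0,0,-24]},{"gripper":0.2,"travel":[0.6,-2,0.6],"rotation":[0,0,-32]},{"gripper":0.2,"travel":[0.6,-2,0.6],"rotation":[0,0,-40]}])

```text
time: 13.6
ee_pos: [473.8, 174.6, 111.6]
orientation: [-180.0, 0.0, -135.4]
force: [-0.2, -0.2, -0.1]
opening: 0.402
grasp_force: 0.0
```

Emit:
apply_moves(plan=[{"gripper":0.2,"travel":[0,0,0],"rotation":[0,0,-8]},{"gripper":0.2,"travel":[0,0,0],"rotation":[0,0,-16]},{"gripper":0.2,"travel":[0,0,0],"rotation":[0,0,-20]},{"gripper":1,"travel":[0,0,0],"rotation":[0,0,-20]},{"gripper":1,"travel":[0,0,0],"rotation":[0,0,-20]}])

```text
time: 14.1
ee_pos: [473.7, 174.6, 111.5]
orientation: [-180.0, 0.0, -115.9]
force: [-1.3, 1.7, 0.7]
opening: 0.326
grasp_force: 30.0
```

```bash
python3 go.py 473.8 174.5 111.5 245
```

```text
t 14.1 at [473.7 174.6 111.5] [-180.     0.  -115.9] j6 -135.3 F [-1.3  1.7  0.7] M [0.306 0.005 0.009] op 0.326 gf 30.0
travel [ 0.  -0.1  0. ] rot [-0.   0.  -0.9]
```

Emit:
apply_moves(plan=[{"gripper":1,"travel":[0,0,0.3],"rotation":[0,0,8]},{"gripper":1,"travel":[0,0,0.6],"rotation":[0,0,16]},{"gripper":1,"travel":[0,0,0.8],"rotation":[0,0,24]},{"gripper":1,"travel":[0,0,1.1],"rotation":[0,0,32]},{"gripper":1,"travel":[0,0,1.4],"rotation":[0,0,40]}])

```text
time: 14.6
ee_pos: [473.8, 174.5, 110.1]
orientation: [180.0, 0.0, -156.2]
force: [-0.7, 1.0, 0.6]
opening: 0.324
grasp_force: 30.0
```

```bash
python3 go.py 473.7 174.6 110 205
```

```text
t 14.6 at [473.8 174.5 110.1] [ 180.     0.  -156.2] j6 -95.0 F [-0.7  1.   0.6] M [ 0.26  -0.032  0.083] op 0.324 gf 30.0
travel [0.  0.1 0.1] rot [ 0.   0.  -1.2]
```

Emit:
apply_moves(plan=[{"gripper":1,"travel":[0,0,0.3],"rotation":[0,0,8]},{"gripper":1,"travel":[0,0,0.6],"rotation":[0,0,16]},{"gripper":1,"travel":[0,0,0.8],"rotation":[0,0,24]},{"gripper":1,"travel":[0,0,1.1],"rotation":[0,0,32]},{"gripper":1,"travel":[0,0,1.4],"rotation":[0,0,40]}])

```text
time: 15.1
ee_pos: [473.8, 174.4, 108.8]
orientation: [180.0, 0.0, 163.8]
force: [-0.8, 0.0, 1.1]
opening: 0.318
grasp_force: 30.0
```

```bash
python3 go.py 473.7 174.6 110 205
```

```text
t 15.1 at [473.8 174.4 108.8] [180.    0.  163.8] j6 -55.0 F [-0.8  0.   1.1] M [ 0.078 -0.051  0.134] op 0.318 gf 30.0
travel [ 0.1  0.2 -1.2] rot [  0.    0.  -41.2]
```

Emit:
apply_moves(plan=[{"gripper":1,"travel":[0,0,0.3],"rotation":[0,0,8]},{"gripper":1,"travel":[0,0,0.6],"rotation":[0,0,16]},{"gripper":1,"travel":[0,0,0.8],"rotation":[0,0,24]},{"gripper":1,"travel":[0,0,1.1],"rotation":[0,0,32]},{"gripper":1,"travel":[0,0,1.4],"rotation":[0,0,40]}])

```text
time: 15.6
ee_pos: [473.7, 174.3, 107.3]
orientation: [180.0, 0.0, 123.8]
force: [-0.4, -0.0, 2.5]
opening: 0.325
grasp_force: 30.0
```

```bash
python3 go.py 473.7 174.6 110 205
```

```text
t 15.6 at [473.7 174.3 107.3] [180.    0.  123.8] j6 -15.0 F [-0.4 -0.   2.5] M [-0.053 -0.108  0.075] op 0.325 gf 30.0
travel [ 0.2  0.1 -2.7] rot [  0.    0.  -81.2]
```

Emit:
apply_moves(plan=[{"gripper":1,"travel":[0,0,0.15],"rotation":[0,0,5]},{"gripper":1,"travel":[0,0,0.35],"rotation":[0,0,10]},{"gripper":1,"travel":[0,0,0.5],"rotation":[0,0,15]},{"gripper":1,"travel":[0,0,0.7],"rotation":[0,0,20]}])

```text
time: 16.0
ee_pos: [473.7, 174.3, 106.6]
orientation: [180.0, 0.0, 104.0]
force: [-0.6, -0.3, 2.4]
opening: 0.326
grasp_force: 30.0
```

```bash
python3 go.py 473.7 174.6 110 205
```

```text
t 16.0 at [473.7 174.3 106.6] [180.   0. 104.] j6 4.9 F [-0.6 -0.3  2.4] M [-0.008 -0.048  0.087] op 0.326 gf 30.0
travel [ 0.3  0.1 -3.4] rot [   0.    0. -101.]
```

Emit:
apply_moves(plan=[{"gripper":1,"travel":[0,0,0.15],"rotation":[0,0,5]},{"gripper":1,"travel":[0,0,0.35],"rotation":[0,0,10]}])

```text
time: 16.2
ee_pos: [473.7, 174.3, 106.3]
orientation: [180.0, 0.0, 94.0]
force: [-0.6, -0.4, 2.9]
opening: 0.326
grasp_force: 30.0
```

```bash
python3 go.py 473.7 174.6 110 205
```

```text
t 16.2 at [473.7 174.3 106.3] [180.   0.  94.] j6 14.9 F [-0.6 -0.4  2.9] M [-0.1    0.069  0.131] op 0.326 gf 30.0
travel [ 0.3  0.  -3.7] rot [   0.    0. -111.]
```

Emit:
apply_moves(plan=[{"gripper":1,"travel":[0,0,0.15],"rotation":[0,0,4]},{"gripper":1,"travel":[0,0,0.3],"rotation":[0,0,8]}])

```text
time: 16.4
ee_pos: [473.7, 174.3, 106.2]
orientation: [180.0, 0.0, 86.0]
force: [-2.2, -1.2, 7.1]
opening: 0.32
grasp_force: 30.0
```

```bash
python3 go.py 473.7 174.6 110 205
```

```text
t 16.4 at [473.7 174.3 106.2] [180.   0.  86.] j6 22.8 F [-2.2 -1.2  7.1] M [-0.162  0.231  0.198] op 0.32 gf 30.0
travel [ 0.3 -0.  -3.8] rot [   0.    0. -119.]
```

Emit:
apply_moves(plan=[{"gripper":1,"travel":[0,0,0.1],"rotation":[0,0,3]}])

```text
time: 16.5
ee_pos: [473.7, 174.3, 106.2]
orientation: [180.0, 0.0, 83.0]
force: [-3.0, 0.3, 7.7]
opening: 0.325
grasp_force: 30.0
```

```bash
python3 go.py 473.7 174.6 110 205; python3 go.py 0 0 0 0|head -1
```

```text
t 16.5 at [473.7 174.3 106.2] [180.   0.  83.] j6 25.8 F [-3.   0.3  7.7] M [-0.109  0.363  0.235] op 0.325 gf 30.0
travel [ 0.3 -0.  -3.8] rot [   0.    0. -122.]
t 16.5 at [473.7 174.3 106.2] [180.   0.  83.] j6 25.8 F [-3.   0.3  7.7] M [-0.109  0.363  0.235] op 0.325 gf 30.0
```

Resistance has climbed to over twice the free value (0.235 against about 0.1), so the screw is firmly seated. I let go and rise.

Emit:
apply_moves(plan=[{"gripper":0.1,"travel":[0,0,0],"rotation":[0,0,0]},{"gripper":0.1,"travel":[0,0,0],"rotation":[0,0,0]},{"gripper":0.1,"travel":[0,0,0],"rotation":[0,0,0]},{"gripper":0.1,"travel":[0,0,-15],"rotation":[0,0,0]},{"gripper":0.1,"travel":[0,0,-60],"rotation":[0,0,0]}])

```text
time: 17.0
ee_pos: [471.2, 173.4, 163.1]
orientation: [-179.6, 0.2, 83.3]
force: [0.3, 1.2, -0.1]
opening: 0.446
grasp_force: 0.0
```

Emit:
apply_moves(plan=[{"gripper":0.1,"travel":[-50,0,-70],"rotation":[0,0,0]},{"gripper":0.1,"travel":[-100,0,-70],"rotation":[0,0,0]},{"gripper":0.1,"travel":[-150,0,-70],"rotation":[0,0,0]},{"gripper":0.1,"travel":[-200,0,-70],"rotation":[0,0,0]},{"gripper":0.1,"travel":[-200,0,-70],"rotation":[0,0,0]}])

```text
time: 17.5
ee_pos: [449.6, -27.0, 236.3]
orientation: [179.9, 0.0, 83.2]
force: [0.5, 0.5, 0.2]
opening: 0.45
grasp_force: 0.0
```

```bash
python3 go.py 0 0 0 0|head -1; python3 - <<'E'
from h import *
from rig import arm
s=arm.snapshot("side"); t=arm.snapshot("top")
p=crop(t,130,200,80,100,5)
cv2.imwrite("pics/s5.png",np.hstack([crop(s,150,260,80,100,5),p]))
E
```

```text
t 17.5 at [449.6 -27.  236.3] [179.9   0.   83.2] j6 1.9 F [0.5 0.5 0.2] M [-0.073 -0.078  0.058] op 0.45 gf 0.0
```

View pics/s5.png

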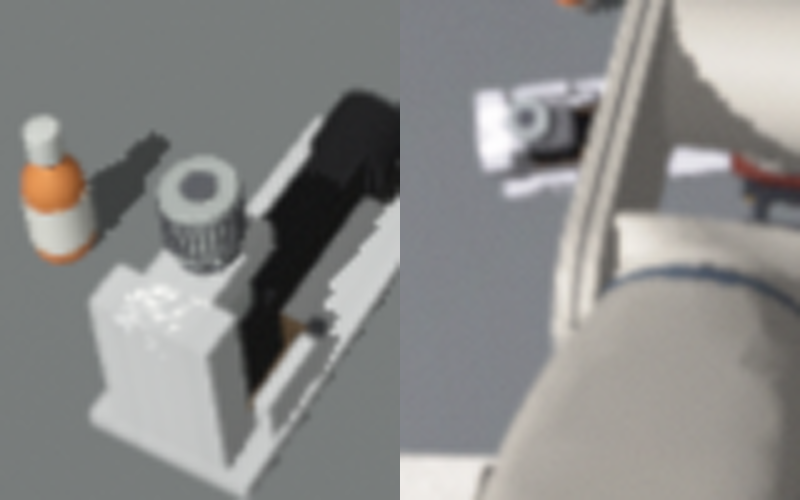

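The column lies straight in the jig with its cap at (355,130) on the strip. The screw is down on the foot and the gripper is clear, so I hand it in.

```bash
python3 -c "
from rig import arm
print(arm.sign_off())"
```

```text
the job is handed in; nothing more can be done
None
```

The black column lies in the jig, foot under the thumbscrew and cap towards the open end. The screw was stopped at about twice its free resistance, the gripper is clear, and I handed the job in at about 17.6 s; no verdict came back.

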